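Hang the large wooden wheel on the J-hook

ROBOT

A 7-joint arm with a two-finger parallel gripper is mounted at the origin on the work surface. World frame = base frame: x ahead of the robot, y to its left, z up, the work surface at z = 0. Lengths are in m, angles in rad, forces in N, time in s.
With the tool pointing down it reaches from about 0.4 to 0.85 m from the base axis. Payload 4.5 kg.
Tool frame: the origin (TCP) lies between the finger pads; the fingertips stand 11 mm ahead of it and the grasp point (between the pads) lies 8 mm behind it (r.nose_length is the distance from the TCP to the fingertips, in m); z points along the fingers, y is the line along which they close (so a half turn about z gives the same grasp; the last joint's range is limited). The gripper opens to 88 mm and grips with 3 to 60 N. Pads are 18 mm wide; open, the fingers measure 123 mm over their backs; the gripper's body (75 mm by 187 mm) begins 45 mm behind the grasp point.
Start: joints at [1.349, 0.689, -0.195, 1.565, 0.157, 0.902, -0.215], TCP at [0.158, -0.605, 0.25] pointing down, gripper open.
Joint ranges: [-3.01, 3.01], [-0.46, 2.08], [-1.47, 1.51], [0.13, 2.56], [-1, 4.14], [0.04, 2.09], [-2.66, 2.66]. Speed limits (rad/s): [2.57, 2.57, 3.14, 3.14, 3.14, 3.14, 3.14].

INTERFACE

Orientations are given as a unit quaternion [x, y, z, w].
In Python, from plant import get_state, snapshot, camera_model, r gives the robot as it stands.
- The arm moves only by the shell command python3 -m inch 'ROWS' [FORCE]. ROWS is text: rows parted by semicolons, each of 7 numbers parted by spaces: the opening, from -1 (shut) to 1 (fully open), then the shift along the tool's x, y, z in m, then the turn, a rotation vector about the tool's x, y, z in rad. A call has 1 to 20 rows; each row shifts and turns the commanded pose from where the row before left it, along the tool's axes as they then stand; what a row does not reach is not made up. A row lasts 1/12 s, in which the tool goes at most 41.7 mm and 7.16 degrees, less where a joint would pass 70% of its speed; a pose out of reach is approached as far as the arm can. A call is refused whole if a number of a shift passes 0.0417 or a number of a turn 0.125, either way. A call with a gripper value outside its range is refused whole. The fingers move at their own pace and stop on an object; FORCE is the grip in N (left out, the last holds). Time passes only in rows, so rows that do not move let the fingers close. It gives the time, the measured TCP pose, the force, the opening and the grip force at its end, in the units of the state.
- get_state(): the state, without advancing time (a new reading comes with each control period).
- snapshot(name): name is "side" or "top" or "wrist"; returns (picture, depth): 420x560x3 uint8, red, green, blue; 420x560 float32, m along the optical axis (not along the pixel's ray), 0 where there is no reading.
- camera_model(name): a dict with "intrinsics" (3x3 intrinsics, pixels), "dist" ([k1, k2, p1, p2, k3] as OpenCV has them; the pictures are not rectified), "view" (4x4, takes a point from world to camera coordinates). Camera axes: x right, y down, z forward; pixel columns grow to the right and rows downward; lengths in m; the calibration is good to about 2 mm. A picture is of the moment at which its call begins: read the wrist's pose just before it. camera_model takes no time and is no camera call; for the wrist camera it gives the pose at the moment of the call.
- r.finish_job(): hands the job in; it is judged then, once.
The state is a dict: "clock": time; "q": joint angles; "qd": joint speeds; "joint_torque": joint torques, N m; "tool_pos": TCP position; "eef_rot": TCP orientation; "contact_force": force on the tool from outside, world axes, zero at the start; "moment": the same for the moment, N m; "opening": opening from 0.0 (shut) to 1.0 (fully open); "finger_force": force on a finger pad.
Only numpy, scipy, OpenCV 4.12 (cv2) and the standard library are available. Lean on these libraries where they do the work, as an engineer would, in place of code of your own. Each camera call takes 0.05 s, during which the arm holds its last target. There are 200 camera calls.

TASK

Two carved wooden wheels with spokes are standing upright in slotted cradles. Lift the larger one out by its rim and hang it on the tall J-hook, so that the hook goes through the wheel between rim and hub and the rim hangs still on the straight part of the hook behind its upturned tip. Leave the smaller wheel where it stands.

Things in the scene. Friction and masses are not known exactly. Their poses are not given: they have to be found in the camera images.
- wheel_large: The larger wheel: light wood, 0.18 to 0.33 kg, loose, outer diameter 210 mm, 18 mm thick, rim 30 mm wide radially (inner diameter 150), hub 32 mm across and 30 long, three 12 mm spokes; one points straight down at the start, so a wide gap is at the top. Origin: centre of the hub. x: the axle, level and within 25 degrees of world x at the start; z up. Rim top about 242 mm above the table.
- wheel_small: The smaller wheel, to be left alone: same make, outer diameter 156 mm, 18 mm thick, in an identical cradle on the other side of the hook (either wheel may be left or right). Origin: centre of its hub, x along its axle, z up.
- cradle_large: The fixed wooden cradle of the larger wheel, base 90 x 170 mm. The wheel rests in its V, between two cheeks 25 mm apart whose tops are 62 mm above the table. Origin: centre of its underside, x across the slot.
- hook_seat (a point): Seat of the fixed J-hook: point on top of the level, flat rubber pad (20 mm wide) on its 10 mm rod, 250 mm above the table, where the rim hangs. Pad and rod together are 13 mm high. x runs along the rod away from the tip (within 25 degrees of world x), z up. Pad from x = -28 to 72 mm, post at x = 85; nothing stands higher there. Tip upturned at x = -40 to -51, its top 15 mm above the seat.

How it is judged:
By the outcome, as a careful person would: the job done as asked, in the order asked, and still so for the second after the job is handed in, with the robot touching nothing.
It also fails if it takes over 51 s, if anything falls off the work surface, if the arm or the gripper's body presses on something with over 40 N, if the wrist force passes 120 N, or if a joint passes its speed limit or range.

## Working session

There is one attempt and no reset: what is moved stays moved. The work goes in short steps, Python scripts to look and compute and a shell command to move; the robot and the scene stay as the last step left them, time stands still between calls to the robot, and variables do not carry over. Pictures are saved under pics/ and viewed, at most 10 in all, crops included, and the job is handed in when it is done.

```bash
ls; mkdir -p pics; python3 - <<'E'
from plant import *
import cv2,numpy as np
s=get_state();print(s)
for n in("side","top"):
    p,d=snapshot(n);cv2.imwrite(f"pics/{n}0.png",p[:,:,::-1]);np.savez(f"pics/{n}0.npz",p=p,d=d)
    m=camera_model(n);print(n,m)
E
```

```text
pics
{'clock': 0.0, 'q': array([ 1.34876338,  0.68997588, -0.19454415,  1.56633731,  0.15728115,
        0.90252741, -0.21509498]), 'qd': array([ 4.64735548e-04, -8.82679714e-04, -7.14084803e-04, -1.99950228e-04,
        6.41268257e-04,  5.75132997e-05,  9.54423224e-04]), 'joint_torque': array([ 2.44241892e-04, -5.27557361e+01, -1.26694310e+00, -1.53426504e+01,
       -5.27243502e-02,  6.55528042e-03,  1.74048964e-04]), 'tool_pos': array([ 0.15797174, -0.60406533,  0.24891764]), 'eef_rot': array([ 9.91823018e-01,  1.27617551e-01, -1.70750917e-04, -9.12297280e-04]), 'contact_force': array([-0.49715596, -0.02821601, -0.00282181]), 'moment': array([ 0.02494402, -0.02577168, -0.01998855]), 'finger_force': 0.0, 'opening': 1.000244688231737}
side {'intrinsics': array([[515.22611214,   0.        , 278.57908742],
       [  0.        , 515.22611214, 213.56022708],
       [  0.        ,   0.        ,   1.        ]]), 'dist': array([-0.06580989,  0.        ,  0.        ,  0.        ,  0.        ]), 'view': array([[-0.90969482, -0.41523076, -0.00622447,  0.50130201],
       [-0.32261157,  0.7160623 , -0.61901257,  0.25758934],
       [ 0.26149017, -0.56110444, -0.78535641,  1.33471145],
       [ 0.        ,  0.        ,  0.        ,  1.        ]])}
top {'intrinsics': array([[462.05515557,   0.        , 278.32025462],
       [  0.        , 462.05515557, 208.54692502],
       [  0.        ,   0.        ,   1.        ]]), 'dist': array([-0.14134745,  0.        ,  0.        ,  0.        ,  0.        ]), 'view': array([[-0.01136587, -0.99990251,  0.00811059, -0.00968464],
       [-0.99107343,  0.01018728, -0.13292737,  0.57718519],
       [ 0.13283178, -0.00954902, -0.9910926 ,  1.22580564],
       [ 0.        ,  0.        ,  0.        ,  1.        ]])}
```

View pics/side0.png

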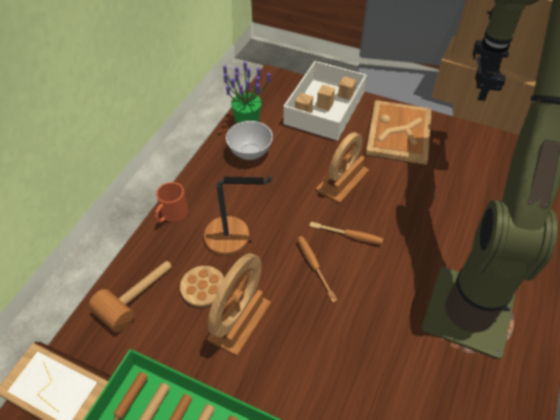

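View pics/top0.png

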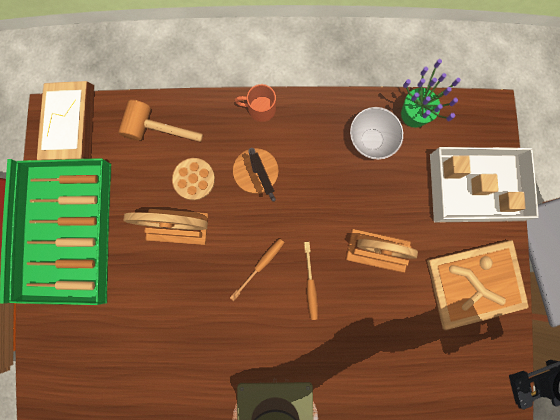

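The side view shows the large wheel at (238,295), the hook's rod from (220,183) to tip (270,181), and the small wheel at (347,158). In the top view the large wheel is at (165,222), the rod runs from (253,152) to the tip at (272,198), and the small wheel is at (385,245).

```bash
cat > h.py <<'E'
import numpy as np,cv2
def cloud(d,m):
    K,D,V=m["intrinsics"],m["dist"],m["view"]
    v,u=np.nonzero(d>0)
    n=cv2.undistortPoints(np.stack([u,v],1).astype(float)[:,None],K,D)[:,0]
    z=d[v,u]; c=np.c_[n*z[:,None],z]
    return (c-V[:3,3])@V[:3,:3],u,v
E
python3 - <<'E'
from plant import *
from h import *
np.set_printoptions(precision=4,suppress=True)
for n in("side","top"):
    f=np.load(f"pics/{n}0.npz");P,u,v=cloud(f["d"],camera_model(n))
    C=f["p"][v,u].astype(int)
    box={"side":[(200,265,250,350),(212,275,170,210)],"top":[(120,212,200,245),(240,285,140,205)]}[n]
    for k,b in enumerate(box):
        s=(u>=b[0])&(u<b[1])&(v>=b[2])&(v<b[3])&(P[:,2]>(.09,.2)[k])&(P[:,2]<.3)
        Q=P[s]; print(n,"wheel hook".split()[k],len(Q),Q.min(0),Q.max(0),"pct98z",np.percentile(Q[:,2],[50,90,98]))
        c=np.median(Q,0)
        xy=Q[:,:2]-Q[:,:2].mean(0);_,_,w=np.linalg.svd(xy,full_matrices=False)
        w=w[0]; t=xy@w;o=xy@[-w[1],w[0]]
        print(" dir",w,"ang",np.degrees(np.arctan2(w[1],w[0])),"mean",Q.mean(0),"t",np.percentile(t,[0,1,99,100]),"o",np.percentile(o,[1,50,99]))
        if k==1:
            for a in np.arange(-.09,.09,.01):
                g=Q[(t>=a)&(t<a+.01)]
                if len(g):print("  ",round(a,3),len(g),g.mean(0),g[:,2].max())
E
```

```text
side wheel 1803 [0.5202 0.1665 0.09  ] [0.5552 0.3783 0.2468] pct98z [0.1841 0.2385 0.2428]
 dir [0.0873 0.9962] ang 84.99010590121038 mean [0.5349 0.2811 0.1827] t [-0.1153 -0.1064  0.0948  0.0974] o [-0.0135  0.002   0.0107]
side hook 408 [ 0.5688 -0.0035  0.2009] [0.702  0.0593 0.2686] pct98z [0.2505 0.2539 0.2622]
 dir [0.9128 0.4084] ang 24.101841343039172 mean [0.6405 0.0291 0.246 ] t [-0.0787 -0.0761  0.0638  0.0647] o [-0.0129  0.0008  0.0101]
   -0.08 18 [0.5724 0.0011 0.2602] 0.2685593026173898
   -0.07 19 [0.5805 0.0037 0.2512] 0.2622510486050329
   -0.06 26 [0.5913 0.0062 0.2494] 0.2547056806251783
   -0.05 27 [0.5998 0.0102 0.2509] 0.2552806146919464
   -0.04 28 [0.6087 0.0149 0.2517] 0.25567600087361925
   -0.03 28 [0.6183 0.0183 0.2508] 0.25439755420522026
   -0.02 28 [0.6272 0.0228 0.2514] 0.25716162947653
   -0.01 28 [0.6364 0.0267 0.2511] 0.25470072851725367
   -0.0 28 [0.6457 0.0306 0.2508] 0.2543167599913777
   0.01 28 [0.6546 0.0352 0.2514] 0.2576138049894255
   0.02 26 [0.6636 0.0395 0.2508] 0.2542770240863463
   0.03 28 [0.6733 0.0424 0.251 ] 0.2550427799813031
[... 782 characters left out ...]
-0.05 39 [0.6732 0.0408 0.2496] 0.2541505453475157
   -0.04 33 [0.6642 0.0372 0.2501] 0.2551743670179373
   -0.03 40 [0.6551 0.0331 0.2501] 0.25419814730016527
   -0.02 37 [0.6455 0.0297 0.25  ] 0.2559733325100349
   -0.01 35 [0.6365 0.0255 0.2494] 0.2533511930707759
   -0.0 37 [0.6272 0.022  0.2499] 0.25392456687023557
   0.01 38 [0.618  0.0175 0.2503] 0.2546142231190054
   0.02 36 [0.6089 0.014  0.2498] 0.25299118393920955
   0.03 40 [0.5994 0.0101 0.2502] 0.2539170553797667
   0.04 38 [0.5898 0.0065 0.2497] 0.25311352349032534
   0.05 17 [0.5812 0.0026 0.2484] 0.2533768443375414
   0.06 16 [ 0.5718 -0.0015  0.2603] 0.2641437819905863
   0.07 5 [ 0.5666 -0.0043  0.2621] 0.26468604347261765
```

```bash
python3 -m inch '1 .03 0 -.02 0 0 -.048;1 .036 0 -.02 0 0 -.0577;1 .036 0 -.02 0 0 -.0577;1 .036 0 -.02 0 0 -.0577;1 .036 0 -.02 0 0 -.0577;1 .036 0 0 0 0 -.0577;1 .036 0 0 0 0 -.0577;1 .036 0 0 0 0 -.0577;1 .036 0 0 0 0 -.0577;1 .036 0 0 0 0 -.0577;1 .036 0 0 0 0 -.0577;1 .036 0 0 0 0 -.0577;1 .036 0 0 0 0 -.0577;1 .036 0 0 0 0 -.0577;1 .036 0 0 0 0 -.0577;1 .036 0 0 0 0 -.0577;1 .036 0 0 0 0 -.0577;1 .036 0 0 0 0 -.0577;1 .036 0 0 0 0 -.0577;1 .036 0 0 0 0 -.0577'
python3 - <<'E'
from plant import *
import cv2,numpy as np
s=get_state();print(s["q"].round(2),s["tool_pos"])
m=camera_model("wrist");p,d=snapshot("wrist");cv2.imwrite("pics/w1.png",p[:,:,::-1]);print(m["view"].round(3),np.linalg.inv(m["view"])[:3,3])
f=np.load("pics/top0.npz")
from h import *
# refined wheel: rim points near top and sides, both cams
A=[]
for n in("side","top"):
    f=np.load(f"pics/{n}0.npz");P,u,v=cloud(f["d"],camera_model(n))
    s=(abs(P[:,0]-.533)<.03)&(abs(P[:,1]-.27)<.12)&(P[:,2]>.225)&(P[:,2]<.26);Q=P[s]
    print(n,len(Q),"x mid by y:")
    for a in np.arange(.2,.34,.02):
        g=Q[abs(Q[:,1]-a)<.01]
        if len(g)>3:print("  %.2f"%a,len(g),np.percentile(g[:,0],[3,50,97]).round(4),g[:,2].max().round(4))
E
```

```text
clock: 1.77
tool_pos: [0.6296, -0.1186, 0.3491]
eef_rot: [0.764, 0.645, -0.0, -0.0]
contact_force: [0.5, 0.4, -0.8]
opening: 0.999
finger_force: 0.0
[ 0.37  0.65 -0.5   1.37  0.31  1.21 -0.32] [ 0.6296428  -0.11864986  0.34906728]
[[ 0.986 -0.167 -0.001 -0.64 ]
 [-0.159 -0.938  0.308 -0.083]
 [-0.052 -0.303 -0.951  0.483]
 [ 0.     0.     0.     1.   ]] [ 0.64337055 -0.0383106   0.4840219 ]
side 442 x mid by y:
  0.22 39 [0.5253 0.5316 0.5412] 0.2368
  0.24 66 [0.5261 0.5325 0.543 ] 0.2441
  0.26 79 [0.5274 0.5338 0.5444] 0.2468
  0.28 89 [0.529  0.5359 0.5467] 0.2448
  0.30 94 [0.5306 0.5381 0.5488] 0.2438
  0.32 72 [0.5325 0.5402 0.5495] 0.2391
top 374 x mid by y:
  0.22 54 [0.5225 0.5305 0.5384] 0.2369
  0.24 75 [0.5223 0.5311 0.5404] 0.2444
  0.26 71 [0.524  0.5331 0.542 ] 0.2463
  0.28 71 [0.5255 0.5334 0.5428] 0.2445
  0.30 62 [0.527  0.5363 0.5439] 0.2424
  0.32 41 [0.5299 0.5373 0.5467] 0.2368
```

```bash
python3 -m inch '1 .0334 -.0139 0 0 0 -.0089;1 .0334 -.0139 0 0 0 -.0089;1 .0334 -.0139 0 0 0 -.0089;1 .0334 -.0139 0 0 0 -.0089;1 .0334 -.0139 0 0 0 -.0089;1 .0334 -.0139 0 0 0 -.0089;1 .0334 -.0139 0 0 0 -.0089;1 .0334 -.0139 0 0 0 -.0089;1 .0334 -.0139 0 0 0 -.0089;1 .0334 -.0139 0 0 0 -.0089;1 0 0 0 0 0 0;1 0 0 0 0 0 0;1 0 0 0 0 0 0'
cat > w.py <<'E'
from plant import *
from h import *
import sys
np.set_printoptions(precision=4,suppress=True)
s=get_state();print(s["q"].round(2),s["tool_pos"],s["eef_rot"])
m=camera_model("wrist");p,d=snapshot("wrist");cv2.imwrite(f"pics/{sys.argv[1]}.png",p[:,:,::-1])
P,u,v=cloud(d,m);np.savez(f"pics/{sys.argv[1]}.npz",P=P,u=u,v=v)
E
cat >> w.py <<'E'
if len(sys.argv)>2:
    q=(abs(P[:,0]-.533)<.03)&(abs(P[:,1]-.27)<.12)&(P[:,2]>.225)&(P[:,2]<.26);Q=P[q]
    for a in np.arange(.2,.36,.01):
        g=Q[abs(Q[:,1]-a)<.005]
        if len(g)>3:print("  %.2f"%a,len(g),np.percentile(g[:,0],[2,50,98]),g[:,2].max().round(4),np.percentile(g[:,2],90))
E
python3 w.py w2 1
```

```text
clock: 2.9
tool_pos: [0.5353, 0.228, 0.3493]
eef_rot: [0.736, 0.677, -0.001, 0.0]
contact_force: [-0.2, -0.4, -0.3]
opening: 0.999
finger_force: 0.0
[-0.17  0.56 -0.54  1.55  0.31  1.12 -0.86] [0.5353 0.228  0.3493] [ 0.7356  0.6774 -0.0007  0.0005]
  0.22 202 [0.5219 0.5303 0.5386] 0.2316 0.2301792655314526
  0.23 265 [0.5224 0.5312 0.5396] 0.2358 0.23445473145740922
  0.24 300 [0.5234 0.5319 0.5407] 0.2393 0.2380210974191162
  0.25 326 [0.5242 0.5329 0.5414] 0.2421 0.24066322002026824
  0.26 359 [0.5247 0.5335 0.5422] 0.243 0.24179066046461964
  0.27 370 [0.5258 0.5344 0.5429] 0.2444 0.24269745606580465
  0.28 394 [0.5267 0.5352 0.5437] 0.244 0.24222688646667173
  0.29 400 [0.5276 0.5361 0.5445] 0.2422 0.24127229898241576
  0.30 409 [0.5285 0.5369 0.5453] 0.2412 0.23949423874142473
  0.31 407 [0.5293 0.5377 0.5461] 0.2379 0.23597166907049136
  0.32 402 [0.5301 0.5385 0.5469] 0.2337 0.2323118138916164
  0.33 131 [0.5307 0.5381 0.5468] 0.2291 0.2271449912136662
```

View pics/w2.png

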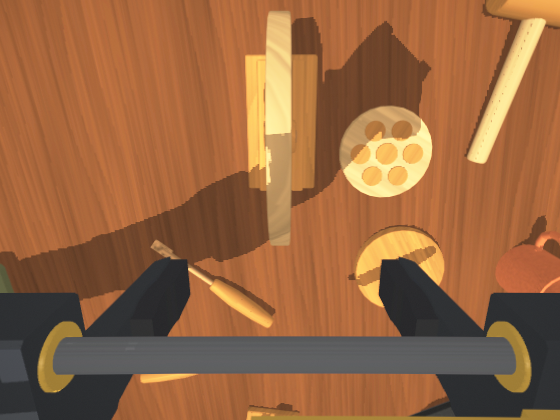

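The wheel's rim is seen from above, running from (278,12) to (280,245), in its cradle and in line with the fingers. It peaks at about (0.5345, 0.273, 0.243). I'll descend over it.

```bash
python3 -m inch '1 .015 -.0015 0 0 0 0;1 .015 -.0015 0 0 0 0;1 .0148 -.0015 0 0 0 0;1 0 0 .02 0 0 0;1 0 0 .02 0 0 0;1 0 0 .02 0 0 0;1 0 0 .02 0 0 0;1 0 0 .015 0 0 0;1 0 0 .012 0 0 0;1 0 0 .011 0 0 0;1 0 0 0 0 0 0;1 0 0 0 0 0 0' 10
python3 -m inch '-1 0 0 0 0 0 0;-1 0 0 0 0 0 0;-1 0 0 0 0 0 0;-1 0 0 0 0 0 0;-1 0 0 0 0 0 0;-1 0 0 0 0 0 0;-1 0 0 0 0 0 0;-1 0 0 0 0 0 0;-1 0 0 0 0 0 0;-1 0 0 0 0 0 0' 10
```

```text
clock: 3.95
tool_pos: [0.5347, 0.2728, 0.2314]
eef_rot: [0.736, 0.677, -0.001, 0.0]
contact_force: [-0.6, -0.7, 1.1]
opening: 0.999
finger_force: 0.0
clock: 4.78
tool_pos: [0.5343, 0.274, 0.2317]
eef_rot: [0.735, 0.678, -0.0, 0.0]
contact_force: [-0.0, -0.8, 0.2]
opening: 0.267
finger_force: 0.0
```

```bash
python3 -m inch '-1 0 0 0 0 0 0;-1 0 0 0 0 0 0;-1 0 0 0 0 0 0;-1 0 0 0 0 0 0;-1 0 0 0 0 0 0;-1 0 0 0 0 0 0' 30
```

```text
clock: 5.28
tool_pos: [0.5343, 0.2739, 0.2317]
eef_rot: [0.735, 0.678, 0.0, 0.0]
contact_force: [1.3, -0.3, -0.7]
opening: 0.205
finger_force: 30.0
```

```bash
python3 -m inch '-1 0 0 -.004 0 0 0;-1 0 0 -.006 0 0 0;-1 0 0 -.008 0 0 0;-1 0 0 -.01 0 0 0;-1 0 0 -.01 0 0 0;-1 0 0 -.01 0 0 0;-1 0 0 -.01 0 0 0;-1 0 0 -.006 0 0 0;-1 0 0 -.004 0 0 0;-1 0 0 0 0 0 0;-1 0 0 0 0 0 0;-1 0 0 0 0 0 0;-1 0 0 0 0 0 0;-1 0 0 0 0 0 0;-1 0 0 0 0 0 0' 30
python3 - <<'E'
from plant import *
from h import *
np.set_printoptions(precision=4,suppress=True)
for n in("side",):
    p,d=snapshot(n);cv2.imwrite("pics/s3.png",cv2.resize(p[150:400,120:420,::-1],None,fx=2,fy=2))
    P,u,v=cloud(d,camera_model(n))
    q=(abs(P[:,0]-.534)<.03)&(abs(P[:,1]-.27)<.13)&(P[:,2]>.06)&(P[:,2]<.32);Q=P[q]
    for z in np.arange(.09,.30,.02):
        g=Q[abs(Q[:,2]-z)<.01]
        if len(g)>5:print(z.round(2),len(g),np.percentile(g[:,0],[3,50,97]),np.percentile(g[:,1],[1,99]))
E
```

```text
clock: 6.53
tool_pos: [0.5341, 0.2739, 0.2993]
eef_rot: [0.735, 0.678, -0.0, -0.0]
contact_force: [-0.3, -0.1, -3.0]
opening: 0.203
finger_force: 30.0
0.11 72 [0.5249 0.5294 0.5336] [0.2204 0.3228]
0.13 288 [0.5242 0.5328 0.5458] [0.2058 0.343 ]
0.15 216 [0.5239 0.5348 0.5472] [0.2065 0.3609]
0.17 114 [0.5279 0.5354 0.5408] [0.2014 0.3708]
0.19 64 [0.5218 0.536  0.5512] [0.2637 0.3764]
0.21 202 [0.5218 0.5352 0.551 ] [0.255  0.3761]
0.23 264 [0.5285 0.5365 0.5517] [0.2285 0.3751]
0.25 124 [0.5307 0.5365 0.5519] [0.2051 0.3702]
0.27 179 [0.523  0.5351 0.5518] [0.202  0.3609]
0.29 241 [0.5191 0.5357 0.5513] [0.2192 0.3459]
```

View pics/s3.png

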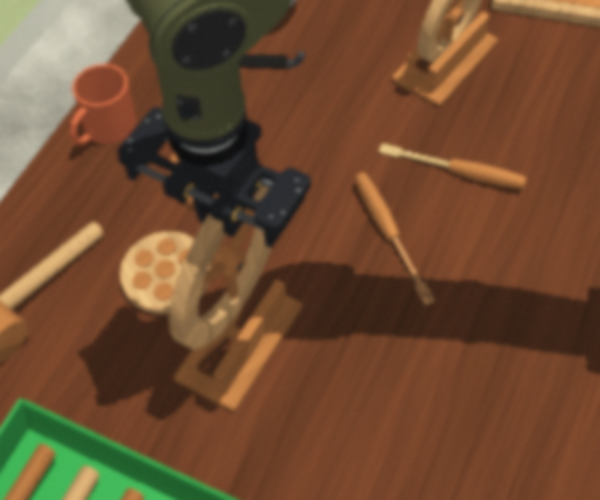

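The wheel hangs straight and clear of its cradle. I'll carry it to in front of the hook tip and turn it.

```bash
python3 -m inch '-1 -.005 0 -.002 0 0 0;-1 -.01 .0003 -.002 0 0 0;-1 -.015 .0003 -.002 0 0 0;-1 -.02 .0003 0 0 0 0;-1 -.02 .0003 0 0 0 0;-1 -.02 .0003 0 0 0 0;-1 -.02 .0004 0 0 0 0;-1 -.02 .0004 0 0 0 0;-1 -.02 .0004 0 0 0 0;-1 -.02 .0004 0 0 0 0;-1 -.02 .0004 0 0 0 0;-1 -.02 .0004 0 0 0 0;-1 -.02 .0004 0 0 0 0;-1 -.02 .0004 0 0 0 0;-1 -.02 .0003 0 0 0 0;-1 -.015 0 0 0 0 0;-1 -.01 0 0 0 0 0;-1 -.005 0 0 0 0 0;-1 0 0 0 0 0 0;-1 0 0 0 0 0 0'
python3 -m inch '-1 0 0 0 0 0 -.03;-1 0 0 0 0 0 -.06;-1 0 0 0 0 0 -.06;-1 0 0 0 0 0 -.06;-1 0 0 0 0 0 -.06;-1 0 0 0 0 0 -.06;-1 0 0 0 0 0 -.06;-1 0 0 0 0 0 -.06;-1 0 0 0 0 0 -.033;-1 0 0 0 0 0 0;-1 0 0 0 0 0 0;-1 0 0 0 0 0 0'
python3 w.py w4; python3 - <<'E'
from plant import *
from h import *
np.set_printoptions(precision=4,suppress=True)
f=np.load("pics/w4.npz");P=f["P"]
u=np.array([.9205,.3907]);n=np.array([-.3907,.9205])
X=(P[:,:2]-[.611,.0148])
xh=X@u;yh=X@n
print("wrist view of hook")
for a in np.arange(-.06,.10,.01):
    g=(abs(xh-a)<.005)&(abs(yh)<.025)&(P[:,2]>.235)&(P[:,2]<.275)
    if g.sum()>5:print(a.round(3),g.sum(),np.percentile(yh[g],[2,50,98]),np.percentile(P[g,2],[50,95]))
E
```

```text
clock: 8.25
tool_pos: [0.5148, -0.0248, 0.3059]
eef_rot: [0.735, 0.678, 0.0, -0.0]
contact_force: [0.1, 0.5, -3.6]
opening: 0.201
finger_force: 30.0
clock: 9.25
tool_pos: [0.5148, -0.0248, 0.3058]
eef_rot: [0.552, 0.834, 0.0, 0.0]
contact_force: [0.3, -0.7, -2.6]
opening: 0.205
finger_force: 30.0
[ 0.39  0.54 -0.69  1.8   0.41  0.95 -0.07] [ 0.5148 -0.0248  0.3058] [0.5517 0.834  0.0001 0.    ]
wrist view of hook
-0.05 123 [-0.0014  0.0034  0.0064] [0.2625 0.2647]
-0.04 297 [-0.0013  0.0054  0.007 ] [0.2599 0.2649]
-0.03 348 [-0.0066  0.004   0.0108] [0.2479 0.2507]
-0.02 589 [-0.0074  0.0031  0.0119] [0.2499 0.2507]
-0.01 585 [-0.0074  0.0031  0.0119] [0.2498 0.2509]
0.0 590 [-0.0073  0.0032  0.0118] [0.2499 0.2508]
0.01 590 [-0.0074  0.0032  0.0117] [0.2498 0.2508]
0.02 593 [-0.0072  0.003   0.0118] [0.2499 0.2508]
0.03 586 [-0.0072  0.0031  0.0117] [0.2499 0.2509]
0.04 590 [-0.0073  0.0031  0.0116] [0.2499 0.2508]
0.05 582 [-0.0079  0.002   0.0115] [0.2498 0.2508]
0.06 70 [-0.0085 -0.0038  0.009 ] [0.2496 0.2505]
```

View pics/w4.png

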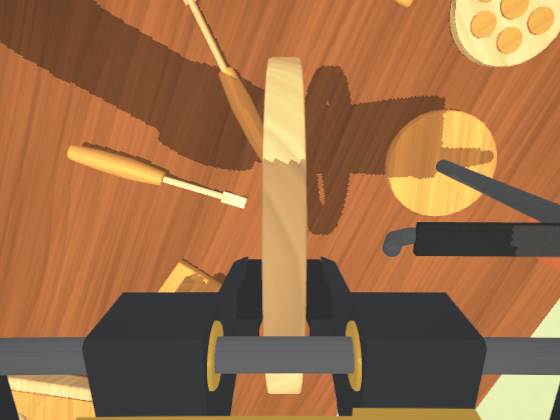

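The camera shows the rim at (285,60)–(285,390) square to the rod at (395–560,240), whose tip is at (395,243). Wheel and rod are lined up, so I'll thread it on.

```bash
python3 -m inch '-1 0 .004 0 0 0 0;-1 .001 .008 0 0 0 0;-1 0 .01 0 0 0 0;-1 0 .01 0 0 0 0;-1 0 .01 0 0 0 0;-1 0 .01 0 0 0 0;-1 0 .01 0 0 0 0;-1 0 .01 0 0 0 0;-1 0 .01 0 0 0 0;-1 0 .01 0 0 0 0;-1 0 .01 0 0 0 0;-1 0 .01 0 0 0 0;-1 0 .008 0 0 0 0;-1 0 .004 0 0 0 0;-1 0 0 0 0 0 0;-1 0 0 0 0 0 0;-1 0 0 0 0 0 0'
python3 - <<'E'
from plant import *
from h import *
p,d=snapshot("side");cv2.imwrite("pics/s5.png",cv2.resize(p[100:300,130:400,::-1],None,fx=2.5,fy=2.5))
E
```

```text
clock: 10.72
tool_pos: [0.6281, 0.0236, 0.3056]
eef_rot: [0.552, 0.834, -0.0, -0.0]
contact_force: [-0.6, 0.2, -2.6]
opening: 0.201
finger_force: 30.0
```

View pics/s5.png

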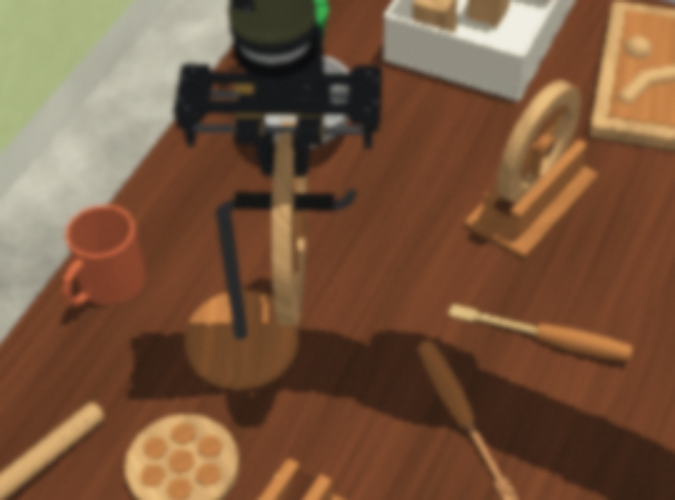

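The hook goes through the wheel between rim and hub, and the rim is over the pad. Now I'll lower it, gently at the end.

```bash
python3 -m inch '-1 0 0 .005 0 0 0;-1 0 0 .008 0 0 0;-1 0 0 .008 0 0 0;-1 0 0 .006 0 0 0;-1 0 0 .004 0 0 0;-1 0 0 .002 0 0 0;-1 0 0 .001 0 0 0;-1 0 0 0 0 0 0;-1 0 0 0 0 0 0;-1 0 0 0 0 0 0'
python3 -m inch '-1 0 0 .001 0 0 0;-1 0 0 0.001 0 0 0;-1 0 0 0 0 0 0;-1 0 0 0 0 0 0;-1 0 0 0 0 0 0'
```

```text
clock: 11.6
tool_pos: [0.6288, 0.024, 0.2721]
eef_rot: [0.552, 0.834, 0.0, 0.0]
contact_force: [0.3, -0.6, -3.9]
opening: 0.203
finger_force: 30.0
clock: 12.02
tool_pos: [0.6285, 0.0239, 0.2697]
eef_rot: [0.552, 0.834, -0.0, 0.0]
contact_force: [-0.4, 0.0, -2.6]
opening: 0.202
finger_force: 30.0
```

```bash
python3 -m inch '-1 0 0 .0007 0 0 0;-1 0 0 0 0 0 0;-1 0 0 0 0 0 0;-1 0 0 0 0 0 0'
python3 -m inch '-1 0 0 .0007 0 0 0;-1 0 0 0 0 0 0;-1 0 0 0 0 0 0;-1 0 0 0 0 0 0'
```

```text
clock: 12.35
tool_pos: [0.6287, 0.024, 0.2695]
eef_rot: [0.552, 0.834, 0.0, 0.0]
contact_force: [-0.3, -0.8, 1.3]
opening: 0.198
finger_force: 30.0
clock: 12.68
tool_pos: [0.6287, 0.024, 0.2694]
eef_rot: [0.552, 0.834, 0.0, 0.0]
contact_force: [-2.6, -0.7, 5.7]
opening: 0.199
finger_force: 30.0
```

```bash
python3 -m inch '-1 0 0 -.0006 0 0 0;-1 0 0 0 0 0 0;-1 0 0 0 0 0 0' 4
python3 -m inch '-.55 0 0 0 0 0 0;-.5 0 0 0 0 0 0;-.4 0 0 0 0 0 0;-.3 0 0 0 0 0 0;-.2 0 0 0 0 0 0;-.1 0 0 0 0 0 0;-.1 0 0 0 0 0 0;-.1 0 0 0 0 0 0;-.1 0 0 0 0 0 0;-.1 0 0 0 0 0 0;-.1 0 0 0 0 0 0;-.1 0 0 0 0 0 0'
```

```text
clock: 12.93
tool_pos: [0.6287, 0.024, 0.2694]
eef_rot: [0.552, 0.834, 0.0, 0.0]
contact_force: [-1.3, -0.7, 3.9]
opening: 0.202
finger_force: 4.0
clock: 13.93
tool_pos: [0.6285, 0.0239, 0.2689]
eef_rot: [0.552, 0.834, -0.0, 0.0]
contact_force: [0.4, -0.6, 0.2]
opening: 0.453
finger_force: 0.0
```

```bash
python3 w.py w6
```

```text
[ 0.22  0.73 -0.63  1.52  0.47  1.05 -0.12] [0.6285 0.0239 0.2689] [ 0.552   0.8339 -0.      0.    ]
```

View pics/w6.png

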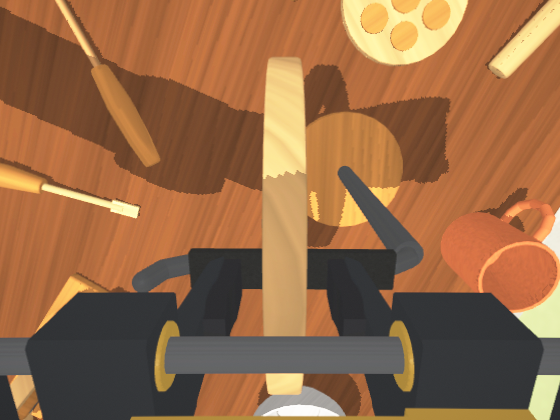

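The rim (265–305 px wide, x≈285) sits on the middle of the pad (190–395, 268), square to it, with both fingers clear. I'll withdraw straight up.

```bash
python3 -m inch '-.1 0 0 -.004 0 0 0;-.1 0 0 -.008 0 0 0;-.1 0 0 -.012 0 0 0;-.1 0 0 -.015 0 0 0;-.1 0 0 -.02 0 0 0;-.1 0 0 -.02 0 0 0;-.1 0 0 -.02 0 0 0;-.1 0 0 -.015 0 0 0;-.1 0 0 -.01 0 0 0;-.1 0 0 0 0 0 0;-.1 0 0 0 0 0 0;-.1 0 0 0 0 0 0;-.1 0 0 0 0 0 0;-.1 0 0 0 0 0 0;-.1 0 0 0 0 0 0;-.1 0 0 0 0 0 0;-.1 0 0 0 0 0 0;-.1 0 0 0 0 0 0;-.1 0 0 0 0 0 0;-.1 0 0 0 0 0 0'
python3 - <<'E'
from plant import *
from h import *
np.set_printoptions(precision=4,suppress=True)
for k in range(4):
    p,d=snapshot("side")
    P,_,_=cloud(d,camera_model("side"))
    X=P[:,:2]-[.611,.0148];xh=X@[.9205,.3907];yh=X@[-.3907,.9205]
    g=(abs(xh-.02)<.03)&(abs(yh)<.12)&(P[:,2]>.06)&(P[:,2]<.23)
    t=(abs(xh-.02)<.03)&(abs(yh)<.12)&(P[:,2]>.265)&(P[:,2]<.3)
    print(g.sum(),np.median(xh[g]),np.percentile(yh[g],[1,50,99]),P[g,2].min(),np.median(xh[t]),P[t,2].max())
cv2.imwrite("pics/s7.png",cv2.resize(p[100:300,130:400,::-1],None,fx=2.5,fy=2.5))
E
```

```text
clock: 15.65
tool_pos: [0.6285, 0.0239, 0.3929]
eef_rot: [0.552, 0.834, -0.0, 0.0]
contact_force: [-0.1, -0.7, -0.3]
opening: 0.451
finger_force: 0.0
473 0.017354233543125635 [-0.0977  0.0472  0.103 ] 0.07520581066767174 0.022541014985571733 0.285769703350583
467 0.017274297991915776 [-0.098   0.0443  0.1038] 0.0773704662424673 0.022337033873188958 0.28559440201110414
468 0.01730785759023861 [-0.0941  0.044   0.1027] 0.07781877787122606 0.02257492669006611 0.2840412483481337
473 0.01735662768345164 [-0.0962  0.0475  0.1035] 0.07692912604905401 0.02219119055692995 0.28546894898482417
```

View pics/s7.png

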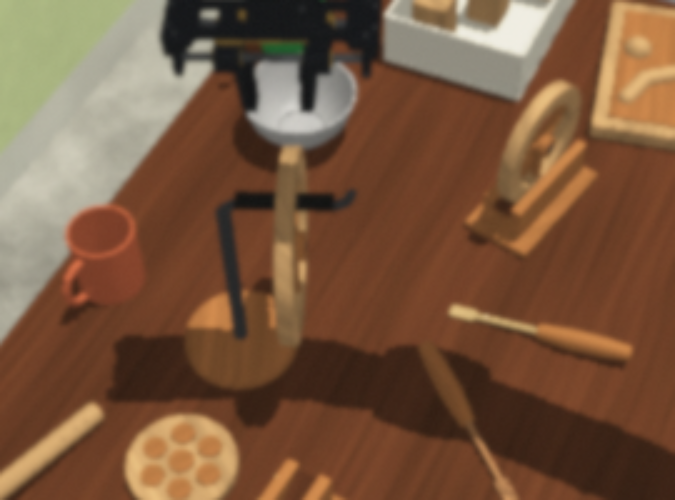

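The wheel hangs still on the pad behind the tip, from (290,150) to (288,345). The gripper is well clear and the small wheel is untouched.

```bash
python3 -c "
from plant import r
print(r.finish_job())"
```

```text
the job is handed in; nothing more can be done
None
```

The large wheel hangs still on the middle of the hook's pad, behind the upturned tip, and the small wheel was never touched. The gripper is clear, and I handed the job in at about 16 s.

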